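# Park the watch carriage under the loupe

## Task

Nudge the blue watch carriage along its almost frictionless rail until its white index line stands opposite the red pointer of the loupe stand, and leave it standing there by itself for a good three seconds, hands off. Push and brake it gently, and only against the sprung orange buffers at its two ends: do not grip, press on or knock the blue carriage, and never let it run into either end stop. Leave everything else on the bench where it is, and be done within 20 seconds.

Things in the scene. Friction and masses are not known exactly. Their poses are not given: they have to be found in the camera images.
- rail: fixed slide: steel base plate 100 x 660 mm, origin under its middle on the bench; its y axis runs along the rail in the direction the carriage has to go, its x axis points away from the robot, z up. Round guide bars reach 26 mm height. A grey end stop with red face (40 mm high, 22 mm thick) stands across the plate at each end, faces at y = -245 and +245 mm
- carriage (a joint): travel of the carriage in m: its middle is at y = -0.17 + value in the rail's frame (x = 0). At 0 it touches the stop at the start (-y) end, at 0.34 the stop at the far (+y) end; it starts at rest at 0.03 to 0.09 and the mark is reached at 0.24 to 0.28
- middle (a point): point on the bench plane under the middle of the blue carriage block with its watch holder: 120 mm (x) by 150 mm (along the rail), 30 to 90 mm above the bench, holder up to 106 mm. Not to be touched. Moving mass with buffers nominally 1.7 kg (true 0.75 to 1.3 times that); rail drag nominally 0.004 N dry plus 0.06 N s/m viscous, so it coasts a long way. It cannot tip or leave the rail
- index (a point): top of the white index line on the far side of the carriage, at its middle along the rail: 60 mm beyond the carriage's centre line in x, 90 mm above the bench
- mark (a point): tip of the red pointer on the loupe stand, 93 mm above the bench beside the rail, axes parallel to the rail's. The index is on the mark when both have the same y in the rail's frame. The fixed stand is on the far side of the rail: base at x = 60 to 130 mm and a post and black lens at x = 50 to 120 mm, up to 245 mm high; keep the gripper to the near half (x from -45 to 0 mm)
- rear_buffer_face (a point): middle of the outer face of the orange buffer at the carriage's -y end, 62 mm above the bench; push here to drive it along +y. Face 110 mm wide (x) and 44 mm high (40 to 84 mm above the bench), 105 mm from the carriage's middle when relaxed; it springs into the carriage by up to 28 mm with 32 N/m and hardly any damping, so the carriage rebounds from a hand held still
- front_buffer_face (a point): the same on the +y end; push here towards -y to brake. Nothing on either end can be gripped
- watch: wristwatch head, steel disc 42 mm across, 12 mm high; origin at its underside; a bystander, leave it alone
- eyeglass: black eyeglass cup, 42 mm across, 34 mm high; origin at its underside; a bystander, leave it alone
- driver: screwdriver 140 mm long, lying; origin at its underside; a bystander, leave it alone
- brush: wooden brush 160 mm long, lying; origin at its underside; a bystander, leave it alone
- oil: amber jar 32 mm across, 60 mm high; origin at its underside; a bystander, leave it alone
- parts_tray: white open parts tray 90 x 130 x 22 mm; origin at its underside; a bystander, leave it alone
Things that resemble listed ones, but are neither listed nor needed, are in the scene too. What is shaped like the part that bears mark but pink is not meant.

How it is judged:
By the outcome, as a careful person would: the job done as asked, in the order asked, and still so for the second after the job is handed in, with the robot touching nothing.
It also fails if it takes over 32 s, if anything falls off the work surface, if the arm or the gripper's body presses on something with over 40 N, if the wrist force passes 120 N, or if a joint passes its speed limit or range.

## Robot

A 6-joint arm with a two-finger parallel gripper is mounted at the origin on the work surface. World frame = base frame: x ahead of the robot, y to its left, z up, the work surface at z = 0. Lengths are in m, angles in rad, forces in N, time in s.
With the tool pointing down it reaches from about 0.35 to 0.85 m from the base axis. Payload 8.1 kg.
Tool frame: the origin (TCP) lies on the centre line of the jaws, within the pads' length; the fingertips stand 17 mm ahead of it and the grasp point (between the pads) lies 2 mm behind it; z points along the fingers, y is the line along which they close (so a half turn about z gives the same grasp; the last joint's range is limited). The gripper opens to 93 mm and grips with 3 to 60 N. Pads are 15 mm wide; open, the fingers measure 128 mm over their backs; the gripper's body (75 mm by 188 mm) begins 65 mm behind the grasp point.
Start: joints at [1.04, 0.13, 1.488, -0, 1.523, -0.085], TCP at [0.259, 0.541, 0.204] pointing down, gripper open.
Joint ranges: [-2.96, 2.96], [-0.89, 2.26], [0.02, 2.5], [-1.34, 4.48], [0, 2.73], [-2.66, 2.66]. Speed limits (rad/s): [2.39, 2.39, 2.79, 3.14, 3.14, 3.14].

## Interface

Orientations are given as a rotation vector (axis times angle).
In Python, from plant import telemetry, viewer, order gives the robot as it stands.
- The arm moves only by the tool send_rows, never from a script. Its argument "plan" is a list that holds one entry, the list of rows, each a list of 5 numbers: the closure, from -1 (fully open) to 1 (shut), then the shift along the world's x, y, z normalised to -1 to 1, where 1 is 0.2 m, then the turn about the world's z normalised to -1 to 1, where 1 is 60 degrees. A call has 1 to 20 rows; each row is the pose to reach, as a shift and turn from the pose commanded when the call began; what a row does not reach only later rows make up. A row lasts 1/12 s, in which the tool goes at most 41.7 mm and 7.16 degrees, less where a joint would pass 70% of its speed; a pose out of reach is approached as far as the arm can. A call with a number of a shift or a turn outside -1 to 1 is refused whole. A call with a gripper value outside its range is refused whole. The fingers move at their own pace and stop on an object; "force" is the grip in N (left out, the last holds). Time passes only in rows, so rows that repeat a pose let the fingers close. It gives the time, the measured TCP pose, the force, the opening and the grip force at its end, in the units of the state.
- telemetry.read_state(): the state, without advancing time (a new reading comes with each control period).
- viewer.read_camera(name): name is "side" or "top"; returns (picture, depth): 384x512x3 uint8, blue, green, red; 384x512 float32, m along the optical axis (not along the pixel's ray), 0 where there is no reading.
- viewer.calibration(name): a dict with "camera_matrix" (3x3 intrinsics, pixels), "extrinsics" (4x4, takes a point from camera to world coordinates). Camera axes: x right, y up, looking along -z (the intrinsics and any distortion apply to the point x, -y, -z); pixel columns grow to the right and rows downward; lengths in m; the calibration is good to about 2 mm. A picture is of the moment at which its call begins. calibration takes no time and is no camera call.
- order.close_job(): hands the job in; it is judged then, once.
The state is a dict: "t": time; "q": joint angles; "dq": joint speeds; "joint_torque": joint torques, N m; "tool_pos": TCP position; "orientation": TCP orientation; "force": force on the tool from outside, world axes, zero at the start; "wrist_torque": the same for the moment, N m; "opening": finger opening in m; "gripper_force": force on a finger pad.
Only numpy, scipy, OpenCV 4.12 (cv2) and the standard library are available. Lean on these libraries where they do the work, as an engineer would, in place of code of your own. Each camera call takes 0.05 s, during which the arm holds its last target. There are 200 camera calls.

## Working session

There is one attempt and no reset: what is moved stays moved. The work goes in short steps, Python scripts to look and compute and a tool call to move; the robot and the scene stay as the last step left them, time stands still between calls to the robot, and variables do not carry over. Pictures are saved under pics/ and viewed, at most 10 in all, crops included, and the job is handed in when it is done.

Besides the shell and the picture viewer there is one more tool, called after "Emit:" in YAML: its name, and indented under it one key for each argument. send_rows: Moves the arm, as the interface text tells. Scaled input: -1 to 1 covers 0.2 m each way for a shift and 60 degrees each way for a turn. Its arguments: {"type":"object","properties":{"plan":{"type":"array"},"force":{"type":"number"}},"required":["plan"]}

```bash
mkdir -p pics; ls; python3 - <<'E'
from plant import telemetry, viewer
import cv2,numpy as np
s=telemetry.read_state();print(s['t'],s['tool_pos'],s['orientation'],s['opening'])
for n in("top","side"):
    p,d=viewer.read_camera(n);cv2.imwrite(f"pics/{n}0.png",p);np.save(f"pics/{n}0.npy",d)
    c=viewer.calibration(n);print(n,{k:(np.round(v,4).tolist() if not isinstance(v,str) else v) for k,v in c.items()})
E
```

```text
pics
0.0 [0.25838492 0.54084539 0.20288017] [-6.94367190e-01 -3.06332804e+00  2.80651323e-03] 0.09331673213656613
top {'camera_matrix': [[462.3015, 0.0, 251.8605], [0.0, 462.3015, 193.2069], [0.0, 0.0, 1.0]], 'extrinsics': [[-0.0146, 0.985, -0.172, 0.2935], [-0.9999, -0.0146, 0.0013, 0.0804], [-0.0012, 0.172, 0.9851, 1.3846], [0.0, 0.0, 0.0, 1.0]]}
side {'camera_matrix': [[383.7181, 0.0, 255.0656], [0.0, 383.7181, 189.2519], [0.0, 0.0, 1.0]], 'extrinsics': [[0.8941, 0.3332, -0.2993, 0.2315], [-0.4478, 0.6536, -0.6101, -0.5207], [-0.0077, 0.6795, 0.7336, 0.8161], [0.0, 0.0, 0.0, 1.0]]}
```

View pics/top0.png

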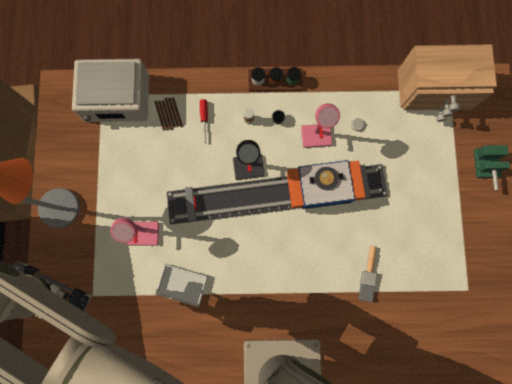

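View pics/side0.png

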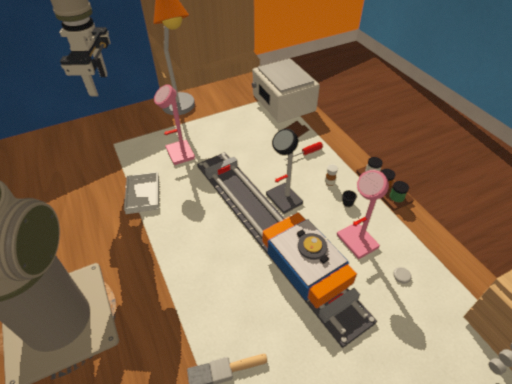

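The top view shows the rail from (168,207) to (385,180), with the blue carriage at (327,183). Its orange buffers are at (295,187) and (359,180). Image left is world +y, which is the travel direction. Candidates for the mark bearer:
- black loupe stand at (248,160), with its red pointer near (249,168)
- pink stand at (318,125), a decoy
- pink stand at (135,232), a decoy

I choose the black one and check it in a close crop.

```bash
python3 - <<'E'
import cv2,numpy as np
t=cv2.imread("pics/top0.png");s=cv2.imread("pics/side0.png")
a=cv2.resize(t[130:230,160:400],None,fx=3.3,fy=3.3,interpolation=cv2.INTER_NEAREST)
b=cv2.resize(s[120:220,190:330],None,fx=2.6,fy=2.6,interpolation=cv2.INTER_NEAREST)
c=np.zeros((a.shape[0]+b.shape[0],a.shape[1],3),np.uint8);c[:a.shape[0]]=a;c[a.shape[0]:,:b.shape[1]]=b
cv2.imwrite("pics/crop.png",c);print(c.shape)
for n,im in(("top",t),("side",s)):
    h=cv2.cvtColor(im,cv2.COLOR_BGR2HSV)
    for nm,lo,hi in(("orange",(5,200,120),(14,255,255)),("red",(0,190,90),(4,255,255)),("red2",(172,190,90),(180,255,255)),("blue",(100,120,40),(125,255,255))):
        m=cv2.inRange(h,lo,hi);k,l,st,ce=cv2.connectedComponentsWithStats(m)
        print(n,nm,[(st[i].tolist(),ce[i].round(1).tolist()) for i in range(1,k) if st[i,4]>5 and 100<ce[i,1]<320])
E
```

```text
(590, 792, 3)
top orange [([16, 159, 7, 6, 10], [18.4, 161.1]), ([6, 161, 4, 5, 9], [7.3, 163.0]), ([11, 161, 5, 5, 11], [13.0, 163.0]), ([20, 162, 5, 3, 10], [21.9, 163.2]), ([25, 162, 3, 4, 7], [26.1, 163.6])]
top red [([200, 100, 7, 21, 107], [203.3, 110.2]), ([320, 128, 3, 9, 12], [320.7, 132.2]), ([248, 164, 3, 7, 13], [248.7, 167.3]), ([135, 237, 2, 5, 6], [135.2, 239.2])]
top red2 []
top blue [([304, 200, 49, 8, 81], [327.9, 203.4])]
side orange [([289, 214, 15, 12, 94], [295.7, 218.8]), ([263, 232, 6, 13, 41], [264.7, 238.3]), ([326, 273, 8, 6, 8], [329.5, 275.5]), ([309, 272, 47, 36, 386], [329.3, 292.6])]
side red [([165, 130, 12, 4, 16], [171.0, 131.4]), ([303, 142, 19, 12, 109], [312.3, 147.8]), ([218, 166, 12, 8, 48], [223.4, 169.5]), ([276, 175, 11, 6, 21], [281.2, 177.6]), ([354, 218, 12, 7, 31], [359.2, 220.9])]
side red2 []
side blue [([268, 241, 41, 59, 572], [288.0, 270.7])]
```

View pics/crop.png

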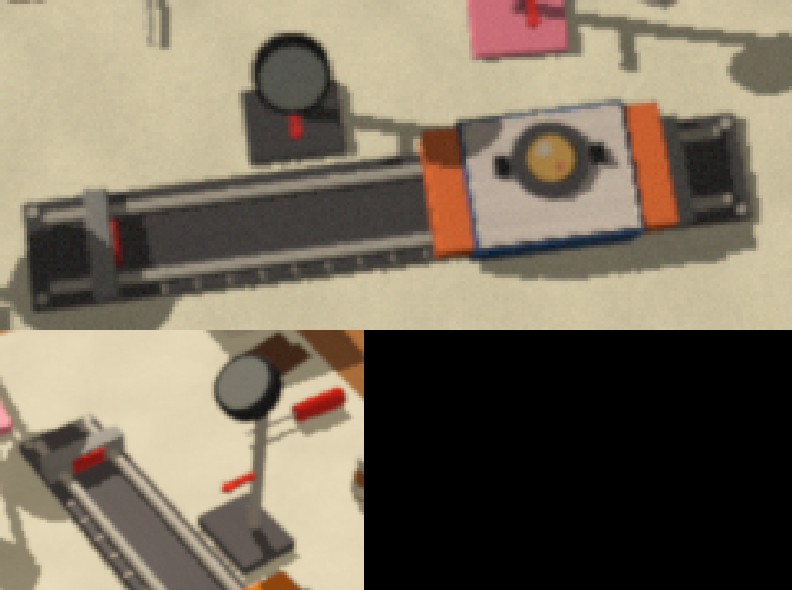

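The crop confirms a black stand with a red pointer. The tip is at about top (250,171) and side (275,181). The next step is to measure the geometry.

```bash
cat > h.py <<'E'
import cv2,numpy as np
from plant import telemetry, viewer
def ray(n,u,v):
    c=viewer.calibration(n);K=c["camera_matrix"];T=c["extrinsics"]
    u=np.asarray(u,float);v=np.asarray(v,float)
    d=np.stack([(u-K[0][2])/K[0][0],-(v-K[1][2])/K[1][1],-np.ones_like(u)],-1)
    return np.array(T)[:3,3],d@np.array(T)[:3,:3].T
def plane(n,u,v,z):
    o,d=ray(n,u,v);return (o+d*((z-o[2])/d[...,2])[...,None])[...,:2]
def cloud(n,D):
    v,u=np.mgrid[0:384,0:512];o,d=ray(n,u,v);return o+d*D[...,None]
def tri(p,q):
    (a,d),(b,e)=ray("top",*p),ray("side",*q)
    s=np.linalg.lstsq(np.stack([d,-e],1),b-a,rcond=None)[0];P,Q=a+d*s[0],b+e*s[1]
    return (P+Q)/2,np.linalg.norm(P-Q)
E
python3 - <<'E'
from h import *
t=cv2.imread("pics/top0.png");D=np.load("pics/top0.npy");W=cloud("top",D)
roi=np.zeros((384,512),bool);roi[150:225,160:395]=1
roi[:,:]&=True
h=cv2.cvtColor(t,cv2.COLOR_BGR2HSV)
for nm,lo,hi in(("top",.085,.097),):
    m=roi&(W[...,2]>lo)&(W[...,2]<hi);k,l,st,ce=cv2.connectedComponentsWithStats(m.astype(np.uint8))
    i=1+np.argmax(st[1:,4]);m=l==i
    print(nm,st[i],np.median(W[m][:,2]))
    v,u=np.nonzero(m);print(cv2.minAreaRect(plane("top",u,v,.09).astype(np.float32)*1000))
om=cv2.inRange(h,(3,150,70),(16,255,255))
om[:150]=0;om[220:]=0;om[:,:280]=0;om[:,370:]=0
k,l,st,ce=cv2.connectedComponentsWithStats(om)
for i in range(1,k):
    if st[i,4]>40:
        v,u=np.nonzero(l==i);print("orange",st[i],np.median(W[l==i][:,2]),cv2.minAreaRect(plane("top",u,v,.084).astype(np.float32)*1000))
# plate: elevation-free dark mask
m=((h[...,2]<120)&roi).astype(np.uint8)
c=lambda x,y:(160+x/3.3,130+y/3.3)
P=np.array([c(22,205),c(35,312),c(752,222),c(738,115)])
w=plane("top",P[:,0],P[:,1],.008);print("plate corners",w.round(4).tolist())
print("stop z",[W[int(130+y/3.3),int(160+x/3.3)].round(4).tolist() for x,y in((97,215),(100,270),(690,180),(80,310),(300,210),(420,180),(60,250))])
print("stop corners", plane("top",*np.array([c(85,190),c(106,188),c(116,297),c(93,300)]).T,.04).round(4).tolist())
print("tip tri",tri((250,171),(275.4,180.8)),"plane",plane("top",250,171,.093),plane("side",275.4,180.8,.093))
E
```

```text
top [ 293  161   71   46 1566] 0.08927768123324797
((546.9628295898438, -139.71841430664062), (118.23605346679688, 191.2161407470703), 7.341149806976318)
orange [350 161  15  39 390] 0.08378730406882284 ((555.2968139648438, -223.41566467285156), (111.98982238769531, 30.310365676879883), 6.35577917098999)
orange [287 169  16  39 449] 0.08281038952366604 ((534.5573120117188, -43.01905822753906), (110.60979461669922, 34.50701904296875), 6.139372825622559)
plate corners [[0.541, 0.3362], [0.4424, 0.3227], [0.5153, -0.3316], [0.6158, -0.3251]]
stop z [[0.5254, 0.264, 0.0411], [0.4775, 0.2605, 0.0429], [0.5556, -0.2753, 0.0145], [0.4466, 0.283, 0.0062], [0.5334, 0.0842, 0.0145], [0.5591, -0.0278, 0.0154], [0.5008, 0.3011, 0.0098]]
stop corners [[0.548, 0.274], [0.5496, 0.2552], [0.4512, 0.2456], [0.4488, 0.2659]]
tip tri (array([0.58498624, 0.08254014, 0.09435144]), np.float64(0.0036125028819150575)) plane [0.58352323 0.08308249] [0.58751876 0.08344339]
```

Emit:
send_rows:
  plan:
    - [[1,0,-0.15,0.2,0.1],[1,0,-0.3,0.35,0.2],[1,0.05,-0.5,0.4,0.3],[1,0.1,-0.7,0.4,0.42],[1,0.15,-0.9,0.4,0.533],[1,0.2,-1,0.4,0.533]]
  force: 5

```text
t: 0.6
tool_pos: [0.2985, 0.3394, 0.2843]
orientation: [-0.189, 3.135, 0.0]
force: [0.8, 0.2, -0.2]
opening: 0.0574
gripper_force: 0.0
```

Emit:
send_rows:
  plan:
    - [[1,0.06,-0.2,0,0],[1,0.12,-0.4,0,0],[1,0.18,-0.6,0,0],[1,0.24,-0.8,0,0],[1,0.3,-1,0,0]]

```text
t: 1.02
tool_pos: [0.3583, 0.14, 0.2837]
orientation: [-0.177, 3.136, 0.0]
force: [1.2, -0.5, -0.1]
opening: 0.0248
gripper_force: 0.0
```

Emit:
send_rows:
  plan:
    - [[1,0.06,-0.2,0,0],[1,0.12,-0.4,0,0],[1,0.18,-0.6,0,0],[1,0.24,-0.8,0,0],[1,0.3,-1,0,0]]

```text
t: 1.43
tool_pos: [0.4183, -0.0599, 0.2838]
orientation: [-0.176, 3.136, 0.0]
force: [1.7, 0.0, 0.3]
opening: 0.0006
gripper_force: 0.0
```

Emit:
send_rows:
  plan:
    - [[1,0.09,-0.19,0,0],[1,0.18,-0.38,0,0],[1,0.27,-0.57,0,0],[1,0.36,-0.76,0,0],[1,0.45,-0.95,0,0],[1,0.5,-1,-0.1,0]]

```text
t: 1.93
tool_pos: [0.5202, -0.2635, 0.2666]
orientation: [-0.171, 3.133, -0.007]
force: [0.5, -0.8, 1.0]
opening: 0.0005
gripper_force: 0.0
```

Emit:
send_rows:
  plan:
    - [[1,0.095,-0.105,-0.12,0],[1,0.095,-0.105,-0.32,0],[1,0.095,-0.105,-0.52,0],[1,0.095,-0.105,-0.72,0],[1,0.095,-0.105,-0.88,0],[1,0.095,-0.105,-0.96,0],[1,0.095,-0.105,-0.96,0]]

```text
t: 2.52
tool_pos: [0.5335, -0.2763, 0.0655]
orientation: [0.176, -3.128, -0.009]
force: [-0.5, 0.0, -0.2]
opening: 0.0007
gripper_force: 0.0
```

```bash
python3 - <<'E'
from h import *
s=telemetry.read_state();print(s['t'],s['tool_pos'],s['force'])
for n in("top","side"):
    p,d=viewer.read_camera(n);cv2.imwrite(f"pics/{n}1.png",p);np.save(f"pics/{n}1.npy",d)
t=cv2.imread("pics/top1.png");s=cv2.imread("pics/side1.png")
c=np.zeros((576,800,3),np.uint8)
c[:288,:800]=cv2.resize(t[110:254,100:500],None,fx=2,fy=2)
c[288:,:600]=cv2.resize(s[130:370,170:420][:240],None,fx=2.4,fy=1.2)[:288]
cv2.imwrite("pics/c1.png",c)
E
```

```text
2.5167 [ 0.53346949 -0.27627201  0.06547083] [-0.49648732  0.03282359 -0.21070151]
```

View pics/c1.png

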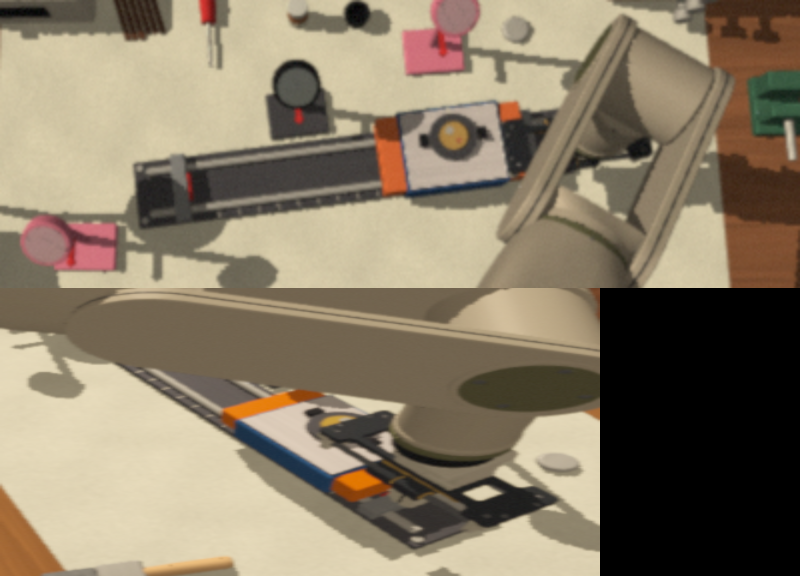

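The view shows the front buffer at crop (390,155), not occluded, and the gripper behind the rear buffer. I will push at a steady 40 mm/s, so the carriage should leave at about 80 mm/s.

Emit:
send_rows:
  plan:
    - [[1,-0.002,0.02,0,0],[1,-0.004,0.04,0,0],[1,-0.007,0.06,0,0],[1,-0.009,0.0765,0,0],[1,-0.01,0.093,0,0],[1,-0.012,0.1095,0,0],[1,-0.014,0.126,0,0],[1,-0.016,0.1425,0,0],[1,-0.018,0.159,0,0],[1,-0.02,0.1755,0,0],[1,-0.022,0.192,0,0],[1,-0.023,0.2085,0,0],[1,-0.025,0.225,0,0],[1,-0.027,0.2415,0,0],[1,-0.029,0.258,0,0],[1,-0.031,0.2745,0,0]]

```text
t: 3.95
tool_pos: [0.5312, -0.2235, 0.0719]
orientation: [0.176, -3.137, -0.0]
force: [0.2, -0.1, -0.1]
opening: 0.0007
gripper_force: 0.0
```

```bash
cat >> h.py <<'E'
O=np.array([.5286,.0006]);E=np.array([-.1116,.9938]);X=np.array([.9938,.1116])
def blue_white(p):
    """front (+y) edge of orange front buffer top in rail y, by orange mask in top view"""
    h=cv2.cvtColor(p,cv2.COLOR_BGR2HSV);m=cv2.inRange(h,(3,150,60),(16,255,255))
    v,u=np.nonzero(m);w=plane("top",u,v,.084)-O;a,b=w@X,w@E
    return a,b,u,v
def front(p,lo=-.05,hi=.05):
    """robust rail y of front buffer's centre: median over orange pixels per x-strip"""
    a,b,u,v=blue_white(p);k=(abs(a)<.06)&(abs(b)<.24);a,b=a[k],b[k]
    k=b>b.max()-.05;a,b=a[k],b[k]
    k=(a>lo)&(a<hi);return b[k].mean(),b[k].min(),b[k].max(),int(k.sum())
E
python3 - <<'E'
from h import *
print(front(cv2.imread("pics/top0.png")),front(cv2.imread("pics/top1.png")))
for i in(0,1):
    s=telemetry.read_state();p,d=viewer.read_camera("top");cv2.imwrite(f"pics/t2{i}.png",p)
    w=np.array(s['tool_pos'][:2])-O
    print(s['t'],np.round(s['tool_pos'],4),"hand rail",w@X,w@E,np.round(s['force'],2),front(p))
E
```

```text
(np.float64(-0.044056207754592326), np.float64(-0.06139204183235232), np.float64(-0.026788790252363113), 409) (np.float64(-0.044012127441337624), np.float64(-0.060971421142546396), np.float64(-0.026788790252363113), 408)
3.95 [ 0.5312 -0.2235  0.0719] hand rail -0.022469434041096185 -0.22299208641261967 [ 0.17 -0.14 -0.14] (np.float64(-0.044017744512994374), np.float64(-0.06139204183235232), np.float64(-0.026788790252363113), 410)
4.0 [ 0.5311 -0.2229  0.0719] hand rail -0.022440151673511273 -0.22243970045158515 [ 0.88 -0.02 -0.16] (np.float64(-0.0438995245674833), np.float64(-0.06139204183235232), np.float64(-0.026788790252363113), 409)
```

```bash
python3 - <<'E'
from h import *
p,d=viewer.read_camera("side");np.save("pics/s3.npy",d)
cv2.imwrite("pics/s3.png",p)
t=cv2.imread("pics/t21.png")
c=np.zeros((600,800,3),np.uint8)
c[:250,:800]=cv2.resize(t[140:240,250:450],(800,400))[50:300]
c[250:600,:]=cv2.resize(p[205:345,240:400],(800,350))
cv2.imwrite("pics/c3.png",c)
E
```

```text
(no output)
```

View pics/c3.png

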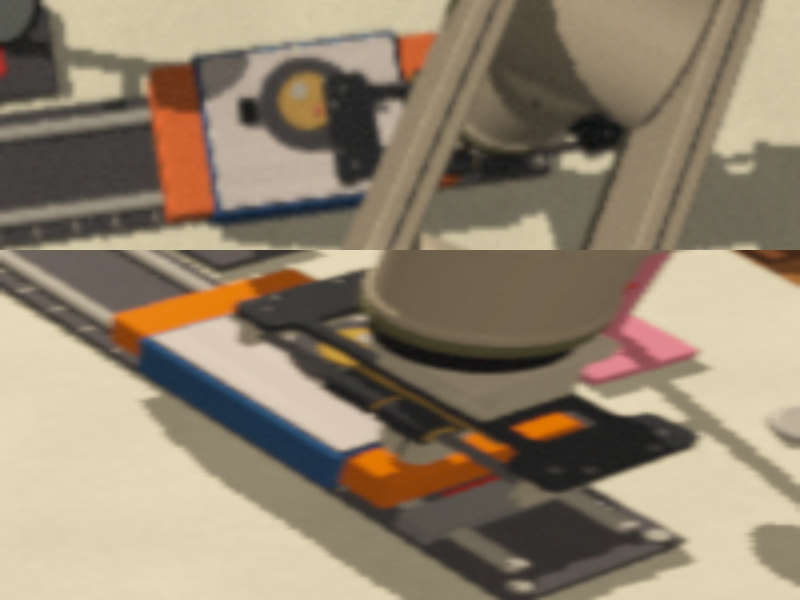

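```bash
python3 - <<'E'
from h import *
def proj(n,P):
    c=viewer.calibration(n);T=np.linalg.inv(np.array(c["extrinsics"]));K=np.array(c["camera_matrix"]);q=T[:3,:3]@P+T[:3,3]
    return np.array([K[0,2]+K[0,0]*q[0]/-q[2],K[1,2]-K[1,1]*q[1]/-q[2]]).round(1)
s=telemetry.read_state();t=np.array(s['tool_pos']);print(s['t'],t,s['opening'])
for z in(.055,.072,.1,.135):print(z,proj("side",np.array([t[0],t[1],z])),"crop",(proj("side",np.array([t[0],t[1],z]))-[240,205])*[5,2.5])
W=cloud("side",np.load("pics/s3.npy"))
for cx,cy in((410,430),(410,450),(400,468),(480,440),(380,495),(370,455),(440,490),(430,520),(550,425),(300,400)):
    u,v=int(240+cx/5),int(205+cy-250>0) if 0 else 0
    u=int(240+cx/5);v=int(205+(cy-250)/2.5);w=W[v,u];print((cx,cy),w.round(3),"rail",((w[:2]-O)@X).round(4),((w[:2]-O)@E).round(4))
E
```

```text
4.1 [ 0.53122424 -0.22355788  0.07194414] 4.891539682056042e-05
0.055 [320.2 292.5] crop [401.   218.75]
0.072 [321.1 288.6] crop [405.5 209. ]
0.1 [322.7 282. ] crop [413.5 192.5]
0.135 [324.8 273.3] crop [424.   170.75]
(410, 430) [ 0.5   -0.25   0.186] rail -0.0566 -0.2459
(410, 450) [ 0.524 -0.231  0.105] rail -0.0302 -0.2292
(400, 468) [ 0.52  -0.234  0.084] rail -0.0348 -0.2321
(480, 440) [ 0.564 -0.228  0.084] rail 0.0101 -0.2308
(380, 495) [ 0.508 -0.242  0.061] rail -0.0479 -0.2391
(370, 455) [ 0.516 -0.218  0.082] rail -0.037 -0.2155
(440, 490) [ 0.552 -0.233  0.013] rail -0.0031 -0.2345
(430, 520) [ 0.522 -0.263  0.039] rail -0.0355 -0.2611
(550, 425) [ 0.6   -0.229  0.083] rail 0.0452 -0.2361
(300, 400) [ 0.514 -0.162  0.09 ] rail -0.0324 -0.1603
```

```bash
python3 - <<'E'
from h import *
W=cloud("side",np.load("pics/s3.npy"));p=cv2.imread("pics/s3.png")
for u in(318,321,324,328):
    for v in range(278,306,2):
        w=W[v,u];print((u,v),p[v,u],w[2].round(3),((w[:2]-O)@X).round(4),((w[:2]-O)@E).round(4))
cv2.imwrite("pics/c4.png",cv2.resize(p[260:320,285:365],None,fx=9,fy=9,interpolation=cv2.INTER_NEAREST))
E
```

```text
(318, 278) [ 79  98 108] 0.112 -0.0302 -0.2151
(318, 280) [ 90 112 122] 0.107 -0.0308 -0.2167
(318, 282) [ 92 112 124] 0.1 -0.0305 -0.2177
(318, 284) [ 89 111 127] 0.092 -0.03 -0.2184
(318, 286) [ 65 108 170] 0.087 -0.0306 -0.22
(318, 288) [ 16  87 176] 0.083 -0.0317 -0.2221
(318, 290) [  5  85 176] 0.082 -0.0344 -0.2255
(318, 292) [  4 107 208] 0.084 -0.0383 -0.2299
(318, 294) [ 14  78 162] 0.083 -0.0405 -0.2328
(318, 296) [  7  67 144] 0.083 -0.0436 -0.2365
(318, 298) [ 12  68 145] 0.082 -0.0458 -0.2395
(318, 300) [ 12  66 140] 0.077 -0.0465 -0.2412
(318, 302) [ 10  65 140] 0.073 -0.048 -0.2436
(318, 304) [ 11  66 140] 0.06 -0.0454 -0.2428
(321, 278) [27 31 32] 0.181 -0.0572 -0.2445
(321, 280) [45 51 57] 0.174 -0.0567 -0.2452
(321, 282) [70 85 94] 0.107 -0.0286 -0.2237
(321, 284) [ 82 102 111] 0.106 -0.0308 -0.2267
(321, 286) [ 89 109 120] 0.1 -0.031 -0.228
(321, 288) [ 88 110 123] 0.093 -0.0309 -0.2292
(321, 290) [ 52  85 137] 0.085 -0.0303 -0.2298
(321, 292) [ 11  67 144] 0.086 -0.0338 -0.2338
(321, 294) [ 13  68 145] 0.086 -0.0366 -0.2373
(321, 296) [  9  68 145] 0.083 -0.0383 -
[... 769 characters left out ...]
] 0.051 -0.028 -0.2433
(324, 304) [60 71 84] 0.012 -0.0148 -0.2349
(328, 278) [49 67 81] 0.189 -0.0502 -0.2546
(328, 280) [54 57 63] 0.184 -0.0506 -0.256
(328, 282) [71 84 93] 0.132 -0.0286 -0.2406
(328, 284) [ 94 113 125] 0.122 -0.0265 -0.2403
(328, 286) [ 93 113 127] 0.11 -0.0241 -0.2397
(328, 288) [ 70 100 141] 0.1 -0.022 -0.2394
(328, 290) [ 11  67 144] 0.083 -0.0172 -0.2372
(328, 292) [  7  68 146] 0.082 -0.02 -0.2406
(328, 294) [  4  65 139] 0.08 -0.0219 -0.2433
(328, 296) [ 12  65 140] 0.07 -0.0202 -0.2434
(328, 298) [  9  65 139] 0.058 -0.0182 -0.2433
(328, 300) [ 28  59 116] 0.045 -0.0153 -0.2426
(328, 302) [38 43 88] 0.013 -0.0046 -0.2364
(328, 304) [67 72 79] 0.015 -0.0082 -0.2404
```

View pics/c4.png

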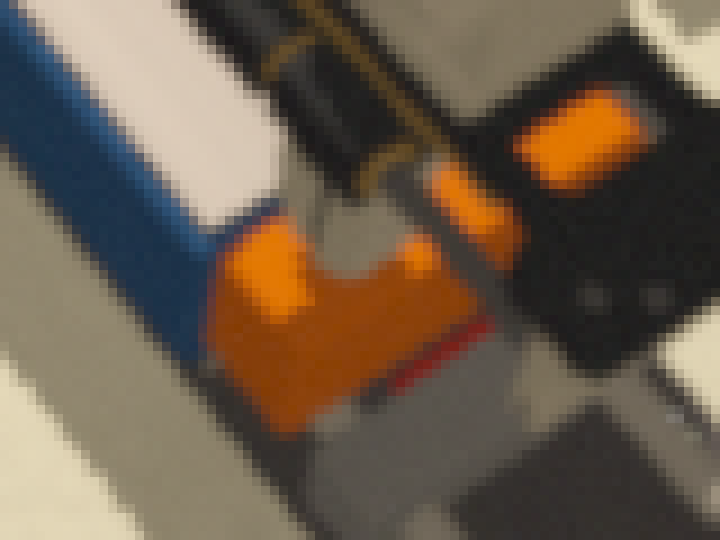

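```bash
python3 - <<'E'
from h import *
W=cloud("side",np.load("pics/side1.npy"));p=cv2.imread("pics/side1.png")
W0=cloud("side",np.load("pics/side0.npy"))
a=(W[...,:2]-O)@X;b=(W[...,:2]-O)@E
m=(a>-.05)&(a<0.02)&(b>-.31)&(b<-.245)&(W[...,2]>.043)&(W[...,2]<.16)
v,u=np.nonzero(m)
for z0 in np.arange(.04,.16,.01):
    k=m&(W[...,2]>=z0)&(W[...,2]<z0+.01)
    if k.sum():vv,uu=np.nonzero(k);print(z0.round(3),k.sum(),a[k].min().round(3),a[k].max().round(3),b[k].min().round(3),b[k].max().round(3),uu.min(),uu.max(),vv.min(),vv.max())
cv2.imwrite("pics/c5.png",cv2.resize(p[250:330,290:390],None,fx=7,fy=7,interpolation=cv2.INTER_NEAREST))
s=telemetry.read_state();t,_=viewer.read_camera("top");print(s['t'],s['tool_pos'],s['force'],front(t))
E
```

```text
0.04 1 -0.042 -0.042 -0.267 -0.267 326 326 316 316
0.08 12 -0.033 -0.032 -0.288 -0.27 333 339 305 312
0.09 38 -0.034 -0.016 -0.294 -0.263 332 348 300 312
0.1 40 -0.034 -0.02 -0.294 -0.265 333 347 299 311
0.11 22 -0.033 -0.023 -0.295 -0.265 333 347 297 308
0.12 2 -0.032 -0.028 -0.295 -0.294 344 346 306 307
4.1 [ 0.53122424 -0.22355788  0.07194414] [-0.81776286  0.48889198  0.56505077] (np.float64(-0.04397626508125159), np.float64(-0.061067212944966955), np.float64(-0.026788790252363113), 409)
```

View pics/c5.png

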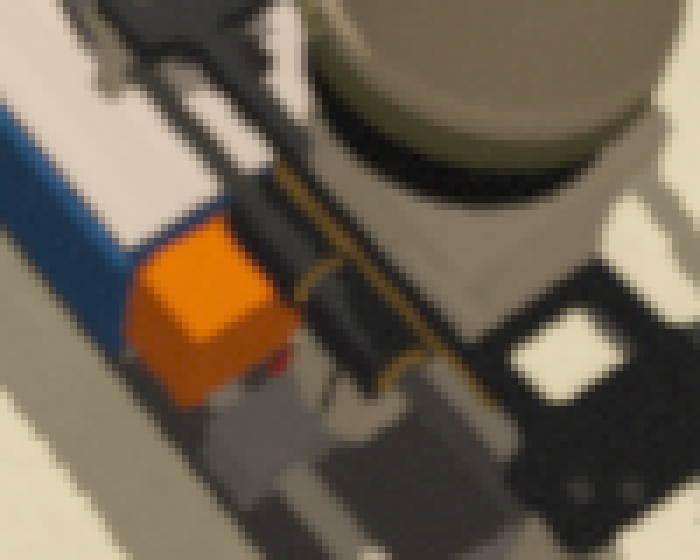

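The finger visibly ends at z ≈ 0.085, which is higher than the data sheet implies. It passed just over the buffer and touched nothing. I'll go back, come down lower and check the tip height.

Emit:
send_rows:
  plan:
    - [[1,0.004,-0.04,0.05,0],[1,0.022,-0.2,0.05,0],[1,0.037,-0.333,0.03,0],[1,0.037,-0.333,-0.06,0],[1,0.037,-0.333,-0.12,0],[1,0.037,-0.333,-0.135,0],[1,0.037,-0.333,-0.135,0]]

```text
t: 4.73
tool_pos: [0.5372, -0.2894, 0.0432]
orientation: [0.176, -3.134, -0.004]
force: [0.3, -0.6, -0.4]
opening: 0.0005
gripper_force: 0.0
```

```bash
python3 - <<'E'
from h import *
s=telemetry.read_state();p,D=viewer.read_camera("side");t,_=viewer.read_camera("top");cv2.imwrite("pics/s6.png",p)
w=np.array(s['tool_pos'][:2])-O;print(s['t'],s['tool_pos'],w@X,w@E,s['force'],front(t))
W=cloud("side",D)
a=(W[...,:2]-O)@X;b=(W[...,:2]-O)@E
m=(a>-.05)&(a<0.02)&(b>-.33)&(b<-.247)
for z0 in np.arange(.042,.13,.008):
    k=m&(W[...,2]>=z0)&(W[...,2]<z0+.008)
    if k.sum():vv,uu=np.nonzero(k);print(z0.round(3),k.sum(),a[k].min().round(3),a[k].max().round(3),b[k].min().round(3),b[k].max().round(3),vv.max())
E
```

```text
4.7333 [ 0.53722516 -0.28941818  0.04321525] -0.023794341578608304 -0.2891826365255443 [ 0.26031201 -0.58790417 -0.40615278] (np.float64(-0.043898730364824654), np.float64(-0.061067212944966955), np.float64(-0.026788790252363113), 409)
0.042 2 -0.03 -0.018 -0.257 -0.253 309
0.05 1 -0.032 -0.032 -0.294 -0.294 321
0.058 17 -0.034 -0.03 -0.304 -0.28 323
0.066 24 -0.033 -0.019 -0.306 -0.278 323
0.074 32 -0.033 -0.022 -0.307 -0.275 322
0.082 18 -0.033 -0.026 -0.307 -0.28 320
0.09 1 -0.03 -0.03 -0.307 -0.307 318
```

The tip sits about 15 mm above the TCP reading, so this height works. Pushing now.

Emit:
send_rows:
  plan:
    - [[1,-0.003,0.025,-0.015,0],[1,-0.006,0.05,-0.025,0],[1,-0.008,0.0745,-0.025,0],[1,-0.011,0.099,-0.025,0],[1,-0.013,0.1155,-0.025,0],[1,-0.015,0.132,-0.025,0],[1,-0.017,0.1485,-0.025,0],[1,-0.0185,0.165,-0.025,0],[1,-0.0205,0.1815,-0.025,0],[1,-0.022,0.198,-0.025,0],[1,-0.024,0.2145,-0.025,0],[1,-0.026,0.231,-0.025,0],[1,-0.028,0.2475,-0.025,0],[1,-0.0295,0.264,-0.025,0],[1,-0.0315,0.2805,-0.025,0],[1,-0.033,0.297,-0.025,0],[1,-0.035,0.3135,-0.025,0],[1,-0.037,0.33,-0.025,0]]

```text
t: 6.33
tool_pos: [0.5312, -0.224, 0.0399]
orientation: [0.176, -3.137, -0.0]
force: [-0.2, -0.4, 0.4]
opening: 0.0003
gripper_force: 0.0
```

```bash
python3 - <<'E'
from h import *
for i in(0,1):
    s=telemetry.read_state();p,d=viewer.read_camera("top");cv2.imwrite(f"pics/t7{i}.png",p)
    w=np.array(s['tool_pos'][:2])-O
    print(s['t'],np.round(s['tool_pos'],4),"hand rail",w@X,w@E,np.round(s['force'],2),front(p))
E
```

```text
6.3333 [ 0.5312 -0.224   0.0399] hand rail -0.022510852316715176 -0.2235302333092789 [-0.16 -0.45  0.37] (np.float64(-0.004343881916149741), np.float64(-0.02068545400416354), np.float64(0.012581051041749983), 391)
6.3833 [ 0.5311 -0.2235  0.0398] hand rail -0.022541156981166162 -0.2229717467242443 [ 0.66 -0.06 -0.57] (np.float64(-0.0007645754772497044), np.float64(-0.016706228220748704), np.float64(0.01592181782032996), 387)
```

The carriage is coasting free at about 75 mm/s. The hand now hops over to the front side.

Emit:
send_rows:
  plan:
    - [[1,0,0,0.2,0],[1,-0.004,0.03,0.375,0],[1,-0.026,0.23,0.38,0],[1,-0.049,0.435,0.38,0],[1,-0.072,0.64,0.38,0],[1,-0.095,0.845,0.38,0]]

```text
t: 6.93
tool_pos: [0.512, -0.0542, 0.1164]
orientation: [-0.175, 3.136, -0.0]
force: [0.7, 0.7, -0.5]
opening: 0.0003
gripper_force: 0.0
```

Emit:
send_rows:
  plan:
    - [[1,-0.023,0.205,0,0],[1,-0.046,0.41,0,0],[1,-0.069,0.615,0,0],[1,-0.092,0.82,0,0],[1,-0.112,1,0,0]]

```text
t: 7.35
tool_pos: [0.4892, 0.1469, 0.1162]
orientation: [-0.177, 3.136, 0.001]
force: [0.8, -0.5, -0.0]
opening: 0.0009
gripper_force: 0.0
```

Emit:
send_rows:
  plan:
    - [[1,-0.022,0.2,-0.03,0],[1,-0.0235,0.21,-0.2,0],[1,-0.0235,0.21,-0.34,0],[1,-0.0235,0.21,-0.38,0]]

```text
t: 7.68
tool_pos: [0.4817, 0.1867, 0.0356]
orientation: [0.179, -3.13, 0.002]
force: [-1.5, 0.8, -1.0]
opening: 0.0003
gripper_force: 0.0
```

```bash
python3 - <<'E'
from h import *
s=telemetry.read_state();p,d=viewer.read_camera("top");q,_=viewer.read_camera("side");cv2.imwrite("pics/t8.png",p);cv2.imwrite("pics/s8.png",q)
w=np.array(s['tool_pos'][:2])-O
print(s['t'],np.round(s['tool_pos'],4),"hand rail",w@X,w@E,np.round(s['force'],2),front(p),front(p,.01,.05))
c=np.zeros((576,800,3),np.uint8);c[:288,:]=cv2.resize(p[110:254,100:500],(800,288));c[288:,:600]=cv2.resize(q[120:340,130:430],(600,440))[60:348]
cv2.imwrite("pics/c8.png",c)
E
```

```text
7.6833 [0.4817 0.1867 0.0356] hand rail -0.025798866870301362 0.19016254061849622 [-1.5   0.77 -1.04] (np.float64(0.08671227515931926), np.float64(0.07357766537390965), np.float64(0.10422047007091469), 309) (np.float64(0.08814855106950897), np.float64(0.07399483292990545), np.float64(0.10422047007091469), 133)
```

View pics/c8.png

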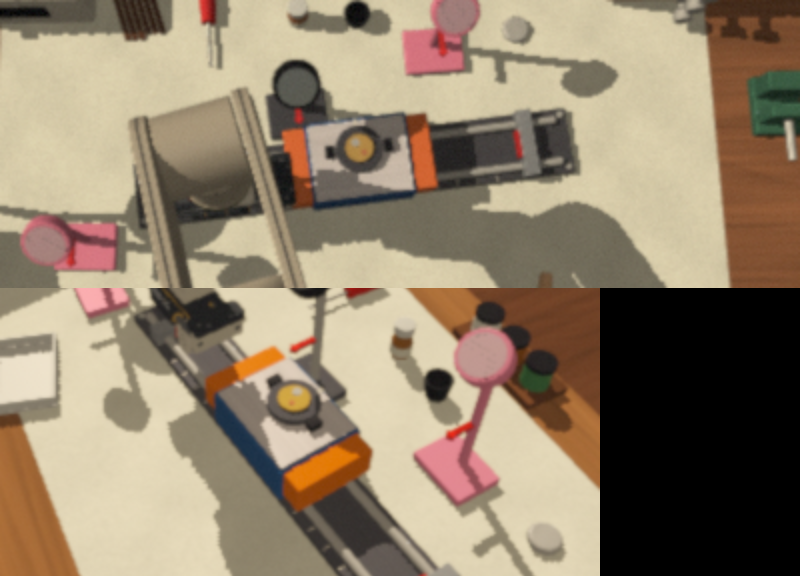

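```bash
cat >> h.py <<'E'
def rear(p):
    """rail y of rear orange buffer centre"""
    a,b,u,v=blue_white(p);k=(abs(a)<.065)&(abs(b)<.26);a,b=a[k],b[k];b0=b.min();k=b<b0+.045;return b[k].mean(),b[k].min(),b[k].max(),int(k.sum())
def whiteblock(p,mid):
    """rail y centre of pale top via bright low-sat mask near expected mid"""
    v,u=np.mgrid[0:384,0:512];w=plane("top",u,v,.09)-O;a,b=w@X,w@E
    h=cv2.cvtColor(p,cv2.COLOR_BGR2HSV)
    m=(h[...,0]>95)&(h[...,0]<130)&(h[...,1]>110)&(abs(a)<.075)&(abs(b-mid)<.1)
    return b[m].min(),b[m].max(),int(m.sum())
E
python3 - <<'E'
from h import *
t0=cv2.imread("pics/top0.png");t8=cv2.imread("pics/t8.png")
r0,r8=rear(t0),rear(t8);print(r0,r8,"disp",r8[0]-r0[0],r8[1]-r0[1])
print(whiteblock(t0,-.134),whiteblock(t8,-.003),whiteblock(cv2.imread("pics/t70.png"),-.0943),whiteblock(cv2.imread("pics/t71.png"),-.0907))
print("t7 front full", [front(cv2.imread(f"pics/t7{i}.png"))[0]-front(t0)[0] for i in(0,1)])
E
```

```text
(np.float64(-0.22561742605238105), np.float64(-0.2407490399253479), np.float64(-0.2104144107690512), 390) (np.float64(-0.09116899505070636), np.float64(-0.10719001174744501), np.float64(-0.0756579479315868), 396) disp 0.1344484310016747 0.13355902817790288
(np.float64(-0.2005071105662034), np.float64(-0.059826800084769025), 91) (np.float64(-0.06865816599347145), np.float64(0.06859526549023795), 97) (np.float64(-0.16024088402137), np.float64(-0.02256425072812256), 88) (np.float64(-0.15743141621911602), np.float64(-0.01976143660940699), 89)
t7 front full [np.float64(0.039712325838442586), np.float64(0.043291632277342625)]
```

```bash
cat >> h.py <<'E'
def mark(n,p,box):
    x0,y0,x1,y1=box;c=p[y0:y1,x0:x1].astype(float);r=np.clip(c[...,2]-1.6*np.maximum(c[...,0],c[...,1])-20,0,None)
    v,u=np.mgrid[y0:y1,x0:x1];k=r>0
    W=plane(n,u[k],v[k],.093)-O;a,b=W@X,W@E
    return np.average(a,weights=r[k]),np.average(b,weights=r[k]),np.polyfit(a,b,1,w=r[k])[0],a.min(),int(k.sum())
E
python3 - <<'E'
from h import *
for i in("top0","t71","t8"):print(mark("top",cv2.imread(f"pics/{i}.png"),(243,160,256,175)))
for i in("side0","s8"):print(mark("side",cv2.imread(f"pics/{i}.png"),(270,170,292,186)))
# side-view estimates of carriage mid for same-view comparison
for n,m in(("side0",-.134),("s8",.004)):
    h=cv2.cvtColor(cv2.imread(f"pics/{n}.png"),cv2.COLOR_BGR2HSV);v,u=np.mgrid[0:384,0:512]
    w=plane("side",u,v,.09)-O;a,b=w@X,w@E
    k=(abs(a)<.04)&(abs(b-m)<.1)&(h[...,1]<90)&(h[...,2]>120);print(n,b[k].min(),b[k].max())
E
```

```text
(np.float64(0.0738822065989399), np.float64(0.0777635198056593), np.float64(-0.03897671921066196), np.float64(0.06378775487663549), 33)
(np.float64(0.07391755633501629), np.float64(0.07772924397272454), np.float64(-0.029898438696484404), np.float64(0.06378775487663549), 34)
(np.float64(0.07377782680478505), np.float64(0.07777221205663663), np.float64(-0.028553831592607215), np.float64(0.055082874368885135), 34)
(np.float64(0.08603609272942499), np.float64(0.07677943809710751), np.float64(-0.008723842572259942), np.float64(0.06860303883063454), 37)
(np.float64(0.08594508656383786), np.float64(0.0767535290979697), np.float64(-0.009003785558783853), np.float64(0.049428937588891504), 38)
side0 -0.20885230484371514 -0.03415330302830227
s8 -0.07136929493354992 0.1039900781636942
```

Emit:
send_rows:
  plan:
    - [[1,0.008,-0.07,0,0],[1,0.0145,-0.129,0,0],[1,0.0145,-0.129,0,0],[1,0.0145,-0.129,0,0],[1,0.013,-0.1157,0,0],[1,0.0115,-0.1025,0,0],[1,0.01,-0.0892,0,0],[1,0.0085,-0.076,0,0],[1,0.007,-0.0627,0,0],[1,0.0055,-0.0494,0,0],[1,0.004,-0.0361,0,0],[1,0.0025,-0.0229,0,0],[1,0.001,-0.0096,0,0],[1,-0.0005,0.0037,0,0],[1,-0.002,0.0169,0,0],[1,-0.0035,0.0302,0,0],[1,-0.005,0.0435,0,0],[1,-0.0065,0.0567,0,0],[1,-0.008,0.07,0,0],[1,-0.0095,0.083,0,0]]

```text
t: 9.45
tool_pos: [0.4832, 0.2034, 0.0399]
orientation: [-0.176, 3.137, -0.0]
force: [0.5, -0.4, 0.5]
opening: 0.0008
gripper_force: 0.0
```

```bash
python3 - <<'E'
from h import *
r0=rear(cv2.imread("pics/top0.png"))[0]
for i in range(4):
    s=telemetry.read_state();p,d=viewer.read_camera("top");cv2.imwrite(f"pics/t9{i}.png",p)
    w=np.array(s['tool_pos'][:2])-O
    print(s['t'],"hand",w@X,w@E,np.round(s['force'],2),"mid",-.1345+rear(p)[0]-r0,front(p)[2],mark("top",p,(243,160,256,175))[1])
E
```

```text
9.45 hand -0.022488162586470774 0.20663155555996468 [ 0.53 -0.44  0.5 ] mid 0.0843630727693537 0.1815668924436662 0.07770976067476154
9.5 hand -0.022457008037744485 0.20702474098174214 [-1.15 -0.09  0.47] mid 0.0845479360198742 0.1815668924436662 0.07768439422930475
9.55 hand -0.022452486887598204 0.2067829428106389 [ 0.34  0.49 -0.45] mid 0.0847664852064714 0.1815668924436662 0.07775508412336038
9.6 hand -0.022506292676272438 0.20658969550196288 [-0.14 -0.52  0.47] mid 0.08503955101135915 0.1815668924436662 0.07772673863677396
```

Emit:
send_rows:
  plan:
    - [[1,0,-0.0004,0,0],[1,0,-0.0008,0,0],[1,0,-0.0012,0,0],[1,0,-0.0016,0,0],[1,0,-0.002,0,0],[1,0,-0.0024,0,0]]

```text
t: 10.15
tool_pos: [0.4832, 0.2027, 0.0399]
orientation: [0.176, -3.137, 0.0]
force: [0.8, -0.1, -0.7]
opening: 0.0006
gripper_force: 0.0
```

```bash
cat > obs.py <<'E'
from h import *
import sys
r0=rear(cv2.imread("pics/top0.png"))[0];T=[];M=[]
for i in range(int(sys.argv[1])):
    s=telemetry.read_state();p,d=viewer.read_camera("top");w=np.array(s['tool_pos'][:2])-O
    T.append(s['t']);M.append(-.1345+rear(p)[0]-r0);print(round(s['t'],3),"hand",(w@E).round(4),np.round(s['force'],2),"mid",M[-1].round(5))
cv2.imwrite("pics/last.png",p);print("v",np.polyfit(T,M,1)[0] if len(T)>1 else 0)
E
python3 obs.py 3
```

```text
10.15 hand 0.2059 [ 0.81 -0.08 -0.67] mid 0.08738
10.2 hand 0.2058 [-0.71 -0.53  0.64] mid 0.08753
10.25 hand 0.2059 [-0.72 -0.13  0.46] mid 0.0875
v 0.0012386828130307441
```

Emit:
send_rows:
  plan:
    - [[1,0,-0.0008,0,0],[1,0,-0.0016,0,0],[1,0,-0.0024,0,0],[1,0,-0.0032,0,0],[1,0,-0.004,0,0],[1,0,-0.0048,0,0]]

```text
t: 10.8
tool_pos: [0.4832, 0.2017, 0.0399]
orientation: [0.176, -3.137, 0.0]
force: [0.5, 0.1, 0.1]
opening: 0.0004
gripper_force: 0.0
```

```bash
python3 obs.py 3
```

```text
10.8 hand 0.2049 [0.53 0.09 0.1 ] mid -0.14159
10.85 hand 0.2049 [ 0.    0.22 -0.68] mid 0.08556
10.9 hand 0.2049 [0.47 0.47 0.33] mid 0.08526
v 2.268480577884089
```

Emit:
send_rows:
  plan:
    - [[1,0,0,0,0],[1,0,0,0,0],[1,0,0,0,0],[1,0,0,0,0]]

```text
t: 11.28
tool_pos: [0.4832, 0.2018, 0.04]
orientation: [-0.176, 3.137, 0.0]
force: [0.8, -1.0, 0.1]
opening: 0.0007
gripper_force: 0.0
```

```bash
sed -i 's/    v,u=np.nonzero(m);w=plane("top",u,v,.084)-O/    m=cv2.morphologyEx(m,cv2.MORPH_OPEN,np.ones((3,3)));v,u=np.nonzero(m);w=plane("top",u,v,.084)-O/' h.py; python3 obs.py 3
```

```text
11.283 hand 0.205 [ 0.78 -0.96  0.08] mid 0.08398
11.333 hand 0.205 [-0.27 -0.03 -0.38] mid 0.08354
11.383 hand 0.205 [-0.17  0.31  0.56] mid 0.0836
v -0.003782963381028209
```

Emit:
send_rows:
  plan:
    - [[1,0.001,-0.007,0,0],[1,0.001,-0.0088,0,0],[1,0.001,-0.0105,0,0],[1,0.001,-0.0122,0,0],[1,0.0015,-0.0138,0,0],[1,0.0015,-0.0155,0,0],[1,0.002,-0.0172,0,0],[1,0.002,-0.0188,0,0],[1,0.0025,-0.0205,0,0],[1,0.0025,-0.0222,0,0]]

```text
t: 12.27
tool_pos: [0.4837, 0.1973, 0.0399]
orientation: [0.176, -3.137, -0.0]
force: [0.7, 0.2, 0.1]
opening: 0.0006
gripper_force: 0.0
```

```bash
python3 obs.py 3
```

```text
12.267 hand 0.2005 [0.68 0.16 0.1 ] mid 0.08192
12.317 hand 0.2004 [ 0.11 -0.02  0.3 ] mid 0.08179
12.367 hand 0.2004 [-0.08 -0.09  0.18] mid 0.08168
v -0.0024194488715298156
```

Emit:
send_rows:
  plan:
    - [[1,0,0,0,0],[1,0,0,0,0],[1,0,0,0,0],[1,0,0,0,0],[1,0,0,0,0],[1,0,0,0,0],[1,0,0,0,0]]

```text
t: 13.0
tool_pos: [0.4837, 0.1973, 0.0399]
orientation: [0.176, -3.137, 0.0]
force: [-0.1, -0.1, -0.6]
opening: 0.0004
gripper_force: 0.0
```

```bash
python3 obs.py 3
```

```text
13.0 hand 0.2005 [-0.06 -0.1  -0.64] mid 0.08031
13.05 hand 0.2005 [ 1.03 -0.63 -0.23] mid 0.0802
13.1 hand 0.2005 [-0.27  1.09 -0.18] mid 0.08022
v -0.0008795432434302601
```

```bash
cat > edge.py <<'E'
from h import *
def proj(n,P):
    c=viewer.calibration(n);T=np.linalg.inv(np.array(c["extrinsics"]));K=np.array(c["camera_matrix"]);q=(P-np.linalg.inv(T)[:3,3])@np.array(c["extrinsics"])[:3,:3]
    return (K[0,2]+K[0,0]*q[:,0]/-q[:,2]).astype(np.float32),(K[1,2]-K[1,1]*q[:,1]/-q[:,2]).astype(np.float32)
def prof(n,p,x,mid):
    s=np.arange(mid-.11,mid+.11,.0005);xy=O+x*X+s[:,None]*E
    u,v=proj(n,np.c_[xy,np.full(len(s),.09)]);c=cv2.remap(p,u[None],v[None],cv2.INTER_LINEAR)[0].astype(float)
    return s,c[:,2]-c[:,0]
def edges(n,p,mid,xs):
    out=[]
    for x in xs:
        s,f=prof(n,p,x,mid);o=f>60;i=np.nonzero(o&(s<mid))[0];j=np.nonzero(o&(s>mid))[0]
        i=i[s[i]<mid-.055];j=j[s[j]>mid+.055]
        if len(i) and len(j):out.append((s[i[-1]],s[j[0]]))
    o=np.array(out);return np.median(o,0),np.median(o.sum(1)/2)
E
python3 - <<'E'
from edge import *
s=telemetry.read_state();p,_=viewer.read_camera("side");t,_=viewer.read_camera("top");cv2.imwrite("pics/s10.png",p);cv2.imwrite("pics/t10.png",t)
print(s['t'],"rear",rear(t)[0]+.0911)
print("top0",edges("top",cv2.imread("pics/top0.png"),-.134,np.arange(-.045,.046,.01)),"side0",edges("side",cv2.imread("pics/side0.png"),-.134,np.arange(-.05,.03,.01)))
print("top",edges("top",t,.08,np.arange(-.05,.051,.01)),"side",edges("side",p,.08,np.arange(-.05,.051,.01)))
print("mark",mark("top",t,(243,160,256,175))[1],mark("side",p,(270,170,292,186))[1])
E
```

```text
13.15 rear 0.08009660786556402
top0 (array([-0.20925, -0.061  ]), np.float64(-0.1348749999999999)) side0 (array([-0.2135 , -0.06725]), np.float64(-0.14037499999999992))
top (array([0.0025, 0.1575]), np.float64(0.0800000000000001)) side (array([-0.0005,  0.1455]), np.float64(0.07250000000000009))
mark 0.07773882902991937 0.07676738605857286
```

The carriage is within about 1 mm of the mark and creeping to a stop. I'll withdraw the hand and let it settle.

Emit:
send_rows:
  plan:
    - [[1,-0.006,0.05,0,0],[1,-0.011,0.1,0.05,0],[1,-0.011,0.1,0.2,0],[1,-0.05,0.1,0.4,0],[1,-0.2,0.15,0.5,0],[1,-0.35,0.2,0.5,0],[1,-0.5,0.25,0.5,0],[1,-0.5,0.25,0.5,0]]

```text
t: 13.92
tool_pos: [0.3798, 0.2497, 0.141]
orientation: [0.18, -3.136, -0.002]
force: [-0.7, -1.0, -0.8]
opening: 0.0006
gripper_force: 0.0
```

```bash
python3 obs.py 2; python3 - <<'E'
from edge import *
t=cv2.imread("pics/last.png");p,_=viewer.read_camera("side");cv2.imwrite("pics/s11.png",p)
t0=cv2.imread("pics/top0.png")
print("front-based",front(t)[0],front(t)[1:],"orange mean",(front(t)[0]+rear(t)[0])/2,"edges top",edges("top",t,.08,np.arange(-.05,.051,.01)))
print("side",edges("side",p,.08,np.arange(-.05,.031,.01)),"mark",mark("top",t,(243,160,256,175))[1])
E
```

```text
13.917 hand 0.2641 [-0.72 -1.05 -0.78] mid 0.07957
13.967 hand 0.2633 [ 0.35 -0.17 -0.05] mid 0.07958
v 0.00010012630156232624
front-based 0.16830493367735386 (np.float64(0.15359643020455124), np.float64(0.1836320525514271), 356) orange mean 0.07838259554540274 edges top (array([0.004 , 0.1525]), np.float64(0.0782500000000001))
side (array([-0.0005,  0.145 ]), np.float64(0.07200000000000009)) mark 0.07778469137809205
```

The carriage middle is at 78.3 mm and the pointer at 77.8 mm, and it is standing still. Now I wait hands off.

Emit:
send_rows:
  plan:
    - [[1,0,0,0,0],[1,0,0,0,0],[1,0,0,0,0],[1,0,0,0,0],[1,0,0,0,0],[1,0,0,0,0],[1,0,0,0,0],[1,0,0,0,0],[1,0,0,0,0],[1,0,0,0,0],[1,0,0,0,0],[1,0,0,0,0],[1,0,0,0,0],[1,0,0,0,0],[1,0,0,0,0],[1,0,0,0,0],[1,0,0,0,0],[1,0,0,0,0],[1,0,0,0,0],[1,0,0,0,0]]

```text
t: 15.73
tool_pos: [0.3837, 0.2473, 0.1399]
orientation: [0.176, -3.137, 0.0]
force: [0.5, -2.0, -0.1]
opening: 0.0007
gripper_force: 0.0
```

Emit:
send_rows:
  plan:
    - [[1,0,0,0,0],[1,0,0,0,0],[1,0,0,0,0],[1,0,0,0,0],[1,0,0,0,0],[1,0,0,0,0],[1,0,0,0,0],[1,0,0,0,0],[1,0,0,0,0],[1,0,0,0,0],[1,0,0,0,0],[1,0,0,0,0],[1,0,0,0,0],[1,0,0,0,0],[1,0,0,0,0],[1,0,0,0,0],[1,0,0,0,0],[1,0,0,0,0],[1,0,0,0,0],[1,0,0,0,0]]

```text
t: 17.4
tool_pos: [0.3837, 0.2473, 0.1399]
orientation: [0.176, -3.137, 0.0]
force: [-0.1, 0.1, 0.3]
opening: 0.0007
gripper_force: 0.0
```

```bash
python3 obs.py 1; python3 - <<'E'
from h import *
t=cv2.imread("pics/last.png");print((front(t)[0]+rear(t)[0])/2,mark("top",t,(243,160,256,175))[1])
E
```

```text
17.4 hand 0.2613 [-0.14  0.08  0.26] mid 0.07975
v 0
0.07849078332063439 0.07773093323089038
```

```bash
python3 -c "
from plant import order;print(order.close_job())"
```

```text
the job is handed in; nothing more can be done
None
```

The carriage stands with its index about 0.7 mm past the red pointer (camera estimate, good to 1–2 mm); it had stood still, hands off, for over 3 s when I handed in at about 17.5 s, after one empty pass over the rear buffer and two small corrective nudges on the front buffer.

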